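Index a bottle round under the magnifier with a ratchet lever

ROBOT

A 6-joint arm with a two-finger parallel gripper is mounted at the origin on the work surface. World frame = base frame: x ahead of the robot, y to its left, z up, the work surface at z = 0. Lengths are in m, angles in rad, forces in N, time in s.
With the tool pointing down it reaches from about 0.3 to 0.875 m from the base axis. Payload 6.4 kg.
Tool frame: the origin (TCP) lies between the finger pads; the fingertips stand 22 mm ahead of it and the grasp point (between the pads) lies 3 mm ahead of it; z points along the fingers, y is the line along which they close (so a half turn about z gives the same grasp; the last joint's range is limited). The gripper opens to 85 mm and grips with 20 to 120 N. Pads are 22 mm wide; open, the fingers measure 114 mm over their backs; the gripper's body (76 mm by 85 mm) begins 54 mm behind the grasp point. The pads swing forward as they close: fully open they stand 13 mm farther back than shut.
Start: joints at [-1.34, 0.181, 1.607, -0, 1.354, -0.206], TCP at [0.243, -0.521, 0.223] pointing down, gripper open.
Joint ranges: [-2.99, 2.99], [-0.89, 2.07], [0.3, 2.58], [-1.14, 4.28], [0, 2.63], [-3.12, 3.12]. Speed limits (rad/s): [2.57, 2.57, 3.01, 3.14, 3.14, 3.14].

INTERFACE

Orientations are given as a unit quaternion [w, x, y, z].
In Python, from bench import ctrl, imaging, workorder gives the robot as it stands.
- The arm moves only by the shell command python3 -m pendant 'ROWS' [OPENING]. ROWS is JSON, a list of rows, each a list of 4 numbers: the shift along the tool's x, y, z in cm, then the turn about the tool's z in degrees. In form: [[dx, dy, dz, roll], ...]. A call has 1 to 12 rows; each row is the pose to reach, as a shift and turn from the pose commanded when the call began, along the tool's axes at that moment; what a row does not reach only later rows make up. A row lasts 1/12 s, in which the tool goes at most 41.7 mm and 7.16 degrees, less where a joint would pass 70% of its speed; a pose out of reach is approached as far as the arm can. A call with a gripper value outside its range is refused whole. OPENING is the opening, from 0 (shut) to 1 (fully open), set as the call begins (- or left out, the last holds). The fingers move at their own pace and stop on an object; the grip force is fixed at half the most. Time passes only in rows, so rows that repeat a pose let the fingers close. It gives the time, the measured TCP pose, the force, the opening and the grip force at its end, in the units of the state.
- ctrl.get_obs(): the state, without advancing time (a new reading comes with each control period).
- imaging.camera(name): name is "scene" or "top" or "wrist"; returns the picture (400x640x3 uint8, red, green, blue); there is no depth.
- imaging.camera_info(name): a dict with "K" (3x3 intrinsics, pixels), "T" (4x4, takes a point from camera to world coordinates); the wrist camera has in their place "tool_from_camera" (4x4, takes a point from camera to tool coordinates, whose origin is the TCP and whose axes are the flange's). Camera axes: x right, y up, looking along -z (the intrinsics and any distortion apply to the point x, -y, -z); pixel columns grow to the right and rows downward; lengths in m; the calibration is good to about 2 mm. A picture is of the moment at which its call begins: read the wrist's pose just before it. camera_info takes no time and is no camera call.
- workorder.hand_in(): hands the job in; it is judged then, once.
The state is a dict: "time_s": time; "q": joint angles; "dq": joint speeds; "joint_efforts": joint torques, N m; "eef_pos": TCP position; "eef_rot": TCP orientation; "wrist_force": force on the tool from outside, world axes, zero at the start; "torque": the same for the moment, N m; "opening": opening from 0.0 (shut) to 1.0 (fully open); "grasp_force": force on a finger pad.
Only numpy, scipy, OpenCV 4.12 (cv2) and the standard library are available. Lean on these libraries where they do the work, as an engineer would, in place of code of your own. Each camera call takes 0.05 s, during which the arm holds its last target. There are 200 camera calls.

TASK

Stand the loose slim amber bottle cap-up, fully down, in the one empty cup of the inclined inspection turntable, setting it down gently, not dropping it, and let go; then work the turntable's ratchet lever back and forth, a tooth at a time, until that bottle is lined up under the magnifier, without taking it past, and leave the lever back at its starting stop. Turn the table only with its lever, and leave the other bottles and the jar where they stand.

Things in the scene. Friction and masses are not known exactly. Their poses are not given: they have to be found in the camera images.
- vial_center (a point): Slim amber glass bottle with a flat black cap, loose, standing on the bench among the bystanders: body 30 mm in diameter from the base to 70 mm up, then a shoulder, cap 22 mm in diameter from 77 to 95 mm; about 60 g. The point is on its axis, half-way up (47.5 mm above its base); z points from base to cap.
- pocket (a point): The empty cup of the turntable (white plastic, 44 mm outside, 36 mm inside, 28 mm deep): the point is the centre of the cup's inner floor, z points out of the cup along the turntable's axis, which leans 30 degrees from vertical; the stand leans it towards the robot (to -x of the stand). It moves with the turntable, on a circle of 80 mm radius about the axis. The four other cups, 72 degrees apart on the same circle, hold amber bottles of the same size that are fixed in.
- hub (a point): Point of the fixed stand on the turntable's axis, level with the cups' inner floors (4 mm above the disc, whose diameter is 204 mm; the toothed rim below it is 224 mm in diameter). Its axes are those of the stand: z vertical, x horizontal, away from the robot at stand yaw 0, y to the left; the turntable's axis leans 30 degrees from z towards -x, so that the disc rises towards +x ('uphill'). A steel boss 36 mm in diameter stands 26 mm above this point.
- lens (a point): Centre of the fixed magnifier, a steel ring of 68 mm outside diameter with glass in it, over the path of the cups (80 mm from the axis, 134 mm above the cup floors), so a bottle passes under it with about 35 mm to spare, but cannot be put in from above there. It is carried by a steel rod from outside the disc, on the uphill right side.
- turntable (a joint): Angle of the turntable, rad, 0 when the empty cup is exactly under the magnifier; it starts between -2.3 and -1.17. It turns only towards + (anticlockwise seen from above): a holding pawl stops it from turning back. Stiff: it stays where it is left. The rim has 15 teeth of 0.419 rad, and each full stroke of the lever leaves it at a multiple of 0.419 (the first stroke moves it only by the rest of a tooth).
- lever (a joint): Angle of the ratchet lever, rad, from 0 (its starting stop) to 0.524 (the end stop), about the turntable's axis. Moving it towards + (at the left of the stand, pulled towards the robot) lets its pawl push the rim; moving it back to below about 0.08 lets the pawl drop behind the next tooth (0 is sure). It needs 5 to 7 N at the knob forwards and 1 N back, and stays where it is left; it can start anywhere between 0 and 0.45.
- knob (a point): Point on the axis of the lever's upright round black knob, to be gripped or straddled: 20 mm in diameter, parallel to the turntable's axis, which ends 22 mm above this point and goes 38 mm below it; the point lies 165 mm from the turntable's axis, 34 mm above the level of the cup floors. z is along the turntable's axis. At lever 0 the knob stands 75 degrees anticlockwise (seen from above) about the turntable's axis from the uphill direction, at 0.524 at 105 degrees.
- jar_center (a point): Bystander: white plastic jar, 62 mm in diameter, 62 mm tall; point on its axis, half-way up.
- dropper_center (a point): Bystander: clear glass dropper bottle, 44 mm in diameter, 106 mm tall with its rubber bulb; point on its axis 50 mm up.
- flask_center (a point): Bystander: large amber reagent bottle, 76 mm in diameter, 165 mm tall; point on its axis 80 mm up.
- vial: The slim amber bottle as a whole; origin at the centre of its underside.
Mind the look-alikes: they are no part of the job. There is more than one size of the vial; the job needs the largest.

How it is judged:
By the outcome, as a careful person would: the job done as asked, in the order asked, and still so for the second after the job is handed in, with the robot touching nothing.
It also fails if it takes over 64 s, if anything falls off the work surface, if the arm or the gripper's body presses on something with over 40 N, if the wrist force passes 120 N, or if a joint passes its speed limit or range.

## Working session

There is one attempt and no reset: what is moved stays moved. The work goes in short steps, Python scripts to look and compute and a shell command to move; the robot and the scene stay as the last step left them, time stands still between calls to the robot, and variables do not carry over. Pictures are saved under pics/ and viewed, at most 10 in all, crops included, and the job is handed in when it is done.

```bash
ls; mkdir -p pics
python3 - <<'E'
from bench import ctrl, imaging
import cv2, numpy as np
np.set_printoptions(precision=4,suppress=True)
o=ctrl.get_obs(); print({k:np.round(v,3) for k,v in o.items()})
for n in ("scene","top"):
    cv2.imwrite(f"pics/{n}0.png",imaging.camera(n)[:,:,::-1]); i=imaging.camera_info(n); print(n,i)
print(imaging.camera_info("wrist"))
E
```

```text
pics
{'time_s': np.float64(0.0), 'q': array([-1.34 ,  0.182,  1.608,  0.   ,  1.354, -0.206]), 'dq': array([ 0.001,  0.001, -0.002, -0.001,  0.003,  0.002]), 'joint_efforts': array([ -0.002, -44.487, -35.134,  -0.   ,   0.009,  -0.   ]), 'eef_pos': array([ 0.243, -0.52 ,  0.222]), 'eef_rot': array([-0.001,  0.976,  0.217, -0.   ]), 'wrist_force': array([ 0.58 , -0.447,  0.685]), 'torque': array([-0.03 ,  0.059, -0.006]), 'grasp_force': np.float64(0.0), 'opening': np.float64(0.997)}
scene {'K': array([[400.6595,   0.    , 325.3653],
       [  0.    , 400.6595, 204.3947],
       [  0.    ,   0.    ,   1.    ]]), 'T': array([[ 0.8714, -0.425 ,  0.245 ,  0.7559],
       [ 0.4904,  0.7402, -0.4601, -0.4734],
       [ 0.0142,  0.5211,  0.8534,  0.8982],
       [ 0.    ,  0.    ,  0.    ,  1.    ]])}
top {'K': array([[483.9637,   0.    , 315.0807],
       [  0.    , 483.9637, 200.526 ],
       [  0.    ,   0.    ,   1.    ]]), 'T': array([[-0.0057,  0.9948, -0.1016,  0.4399],
       [-0.9999, -0.0073, -0.0156, -0.1048],
       [-0.0163,  0.1015,  0.9947,  1.1545],
       [ 0.    ,  0.    ,  0.    ,  1.    ]])}
{'K': array([[280.0354,   0.    , 321.3127],
       [  0.    , 280.0354, 195.3136],
       [  0.    ,   0.    ,   1.    ]]), 'tool_from_camera': array([[-0.0008,  0.9528,  0.3036,  0.0775],
       [ 1.    ,  0.0009, -0.    ,  0.0012],
       [-0.0003,  0.3036, -0.9528, -0.1509],
       [ 0.    ,  0.    ,  0.    ,  1.    ]])}
```

View pics/scene0.png

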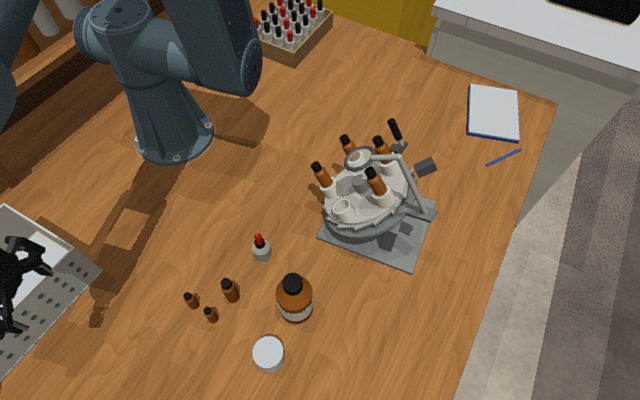

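View pics/top0.png

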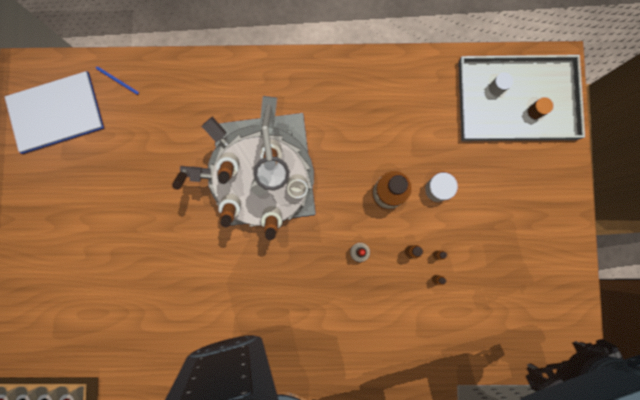

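Top view: amber candidates are at (413,252), (439,255) and (438,280), plus an orange object in the tray at (540,107). The empty cup is at about (297,187) and the knob at (182,178). In the scene view the same three vials are at (230,290), (191,299) and (210,313); the first looks the tallest. I'll check with crops.

Run:
```python
import cv2, numpy as np
s=cv2.imread("pics/scene0.png");t=cv2.imread("pics/top0.png")
def c(im,x,y,w,h,W,H): return cv2.resize(im[y:y+h,x:x+w],(W,H),interpolation=cv2.INTER_CUBIC)
a=np.hstack([c(t,160,90,160,150,400,375),c(s,310,110,130,122,400,375)])
b=np.hstack([c(t,390,230,80,60,300,225),c(s,170,260,80,60,300,225),c(s,310,110,1,1,200,225)])
cv2.imwrite("pics/m1.png",np.vstack([a,b]))
```

```text
(no output)
```

View pics/m1.png

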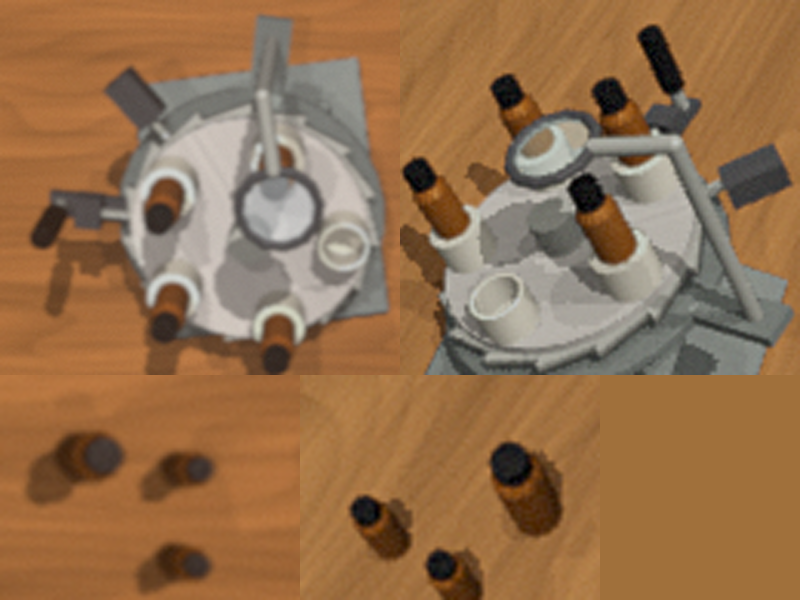

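```bash
cat > h.py <<'E'
import numpy as np
from bench import ctrl, imaging
from scipy.optimize import least_squares
np.set_printoptions(precision=4,suppress=True)
I={n:imaging.camera_info(n) for n in("top","scene")}
def proj(n,P):
    T=I[n]["T"];K=I[n]["K"];p=(np.asarray(P)-T[:3,3])@T[:3,:3]
    return np.array([K[0,2]+K[0,0]*p[0]/-p[2],K[1,2]-K[1,1]*p[1]/-p[2]])
def tri(a,b): return least_squares(lambda P:np.r_[proj("top",P)-a,proj("scene",P)-b],[.6,-.2,.1])
def stand(hub,yaw,phi,r,h):
    "phi from uphill anticlockwise"
    c,s=np.cos(np.pi/6),.5
    e=np.array([c,0,s]);u=np.array([-s,0,c]);l=np.array([0,1,0])
    p=r*(np.cos(phi)*e+np.sin(phi)*l)+h*u
    R=np.array([[np.cos(yaw),-np.sin(yaw),0],[np.sin(yaw),np.cos(yaw),0],[0,0,1]])
    return hub+R@p
E
cat > fit.py <<'E'
from h import *
tc=lambda x,y:(160+x/2.5,90+y/2.5); sc=lambda x,y:(310+(x-400)/3.077,110+y/3.077)
d=72*np.pi/180
ob=[("top","v",0,28,tc(342,243)),("scene","v",0,28,sc(500,299)),
("top","v",2,86,tc(160,217)),("top","v",3,86,tc(163,327)),("top","v",4,86,tc(276,357)),
("scene","v",1,86,sc(587,194)),("scene","v",2,86,sc(608,97)),("scene","v",3,86,sc(508,92)),("scene","v",4,86,sc(418,175)),
("top","l",0,134,tc(278,208)),("scene","l",0,134,sc(553,150)),
("top","k",0,26,tc(47,221)),("scene","k",0,26,sc(660,60))]
def P(x,k,i,h):
    a={"v":x[4]+i*d,"l":x[6],"k":np.radians(75)+x[5]}[k]
    return stand(x[:3],x[3],a,.165 if k=="k" else .08,h/1e3)
f=lambda x:np.concatenate([proj(n,P(x,k,i,h))-o for n,k,i,h,o in ob])
r=least_squares(f,[.55,0,.15,0,-1.9,.2,-.7])
x=r.x;print("hub",x[:3],"yaw",x[3],"cup",x[4],"lever",x[5],"lens",x[6],"table",x[4]-x[6])
print(r.fun.reshape(-1,2).round(1).tolist())
print("pocket",P(x,"v",0,0),"lens",P(x,"l",0,134),"knob",P(x,"k",0,34))
np.save("fit.npy",x)
E
python3 fit.py
python3 - <<'E'
from h import *
for a,b in(((417.7,251.3),(226.5,284)),((443.6,254.5),(187.6,296))):
    r=tri(a,b);print(r.x,r.fun)
E
```

```text
hub [0.5846 0.0317 0.1203] yaw 0.1393055964632616 cup -1.725240107008736 lever -0.012077260834990541 lens -0.53866700782502 table -1.186573099183716
[[-0.1, 0.5], [-1.0, -1.0], [-0.7, 0.2], [0.7, -0.5], [-0.0, -0.2], [-0.0, 0.1], [0.3, -0.1], [-0.7, 0.1], [0.6, 0.6], [-0.0, -0.7], [-0.2, 0.3], [0.3, 0.6], [0.8, -0.2]]
pocket [ 0.585  -0.0481  0.1142] lens [ 0.5829 -0.01    0.2707] knob [0.584  0.192  0.1721]
[ 0.4366 -0.3114  0.0841] [-0.4464 -0.434  -0.5865  0.0902]
[ 0.4174 -0.3688  0.134 ] [ 6.1638  5.5367  7.5397 -1.1284]
```

```bash
cat > clr.py <<'E'
import numpy as np
# stand axes, mm, rel. pocket.  lens disc pts
L=np.array([3.1,38,156.5]);e=np.array([.866,0,.5]);u=np.array([-.5,0,.866])
g=[L+r*(np.cos(t)*e+np.sin(t)*np.array([0,1,0]))+s*4*u for r in(20,28,34) for t in np.linspace(0,6.28,120) for s in(-1,1)]
g=np.array(g)
def gap(tau,psi,off,a,b,hc=91,tip=87,base=-2):
    t=np.radians(tau);p=np.radians(psi)
    ax=np.array([-np.sin(t),0,np.cos(t)])
    # lower corner (-x side) of base at floor: centre of base
    C0=base*e
    if tau>30: # uphill base corner lifts/pivot: raise a bit
        C0=C0+u*15*np.sin(t-np.pi/6)
    C=C0+hc*ax; zb=C[2]-(hc-tip)+73
    X=np.array([np.cos(p),np.sin(p)]);Y=np.array([-np.sin(p),np.cos(p)])
    A=C[:2]-off*X
    q=g[g[:,2]>zb][:,:2]-A
    dx=np.abs(q@X)-a;dy=np.abs(q@Y)-b
    return np.max(np.c_[dx,dy],1).min(),zb
for a,b in((38,42.5),(42.5,38)):
  for off in(0,8):
    for psi in(0,10,20,30,40):
      print(a,b,off,psi,[tuple(np.round(gap(t,psi,off,a,b),1)) for t in(25,30,36)])
E
python3 clr.py
```

```text
38 42.5 0 0 [(np.float64(-12.4), np.float64(150.5)), (np.float64(-12.1), np.float64(146.8)), (np.float64(-9.8), np.float64(143.0))]
38 42.5 0 10 [(np.float64(-10.8), np.float64(150.5)), (np.float64(-9.6), np.float64(146.8)), (np.float64(-4.8), np.float64(143.0))]
38 42.5 0 20 [(np.float64(-10.5), np.float64(150.5)), (np.float64(-8.1), np.float64(146.8)), (np.float64(-1.4), np.float64(143.0))]
38 42.5 0 30 [(np.float64(-11.0), np.float64(150.5)), (np.float64(-7.6), np.float64(146.8)), (np.float64(-0.2), np.float64(143.0))]
38 42.5 0 40 [(np.float64(-12.3), np.float64(150.5)), (np.float64(-8.0), np.float64(146.8)), (np.float64(-1.2), np.float64(143.0))]
38 42.5 8 0 [(np.float64(-5.0), np.float64(150.5)), (np.float64(-4.1), np.float64(146.8)), (np.float64(-2.3), np.float64(143.0))]
38 42.5 8 10 [(np.float64(-2.8), np.float64(150.5)), (np.float64(-1.6), np.float64(146.8)), (np.float64(3.2), np.float64(143.0))]
38 42.5 8 20 [(np.float64(-2.5), np.float64(150.5)), (np.float64(-0.1), np.float64(146.8)), (np.float64(6.6), np.float64(143.0))]
38 42.5 8 30 [(np.float64(-3.0), np.float64(150.5)
[... 823 characters left out ...]
4(146.8)), (np.float64(-5.7), np.float64(143.0))]
42.5 38 8 0 [(np.float64(-8.9), np.float64(150.5)), (np.float64(-8.6), np.float64(146.8)), (np.float64(-6.2), np.float64(143.0))]
42.5 38 8 10 [(np.float64(-7.3), np.float64(150.5)), (np.float64(-6.1), np.float64(146.8)), (np.float64(-1.3), np.float64(143.0))]
42.5 38 8 20 [(np.float64(-7.0), np.float64(150.5)), (np.float64(-4.6), np.float64(146.8)), (np.float64(2.1), np.float64(143.0))]
42.5 38 8 30 [(np.float64(-7.5), np.float64(150.5)), (np.float64(-4.1), np.float64(146.8)), (np.float64(3.3), np.float64(143.0))]
42.5 38 8 40 [(np.float64(-8.8), np.float64(150.5)), (np.float64(-4.5), np.float64(146.8)), (np.float64(2.3), np.float64(143.0))]
```

```bash
cat >> h.py <<'E'
from scipy.spatial.transform import Rotation as Ro
def rot(q): return Ro.from_quat(np.r_[q[1:],q[0]]).as_matrix()
def go(P,heading=None):
    o=ctrl.get_obs();R=rot(o["eef_rot"]);d=(np.asarray(P)-o["eef_pos"])@R*100
    hd=np.degrees(np.arctan2(R[1,0],R[0,0]))
    print("rows shift cm",d.round(2),"heading",round(hd,1),"roll",None if heading is None else round(hd-heading,1),"t",round(float(o["time_s"]),2))
def wpix(px,z):
    o=ctrl.get_obs();i=imaging.camera_info("wrist");K=i["K"];T=i["tool_from_camera"];R=rot(o["eef_rot"])
    d=np.array([(px[0]-K[0,2])/K[0,0],-(px[1]-K[1,2])/K[1,1],-1]);d=R@T[:3,:3]@d;c=o["eef_pos"]+R@T[:3,3]
    return c+d*(z-c[2])/d[2]
E
python3 - <<'E'
from h import *
print("flask",tri((399,185),(293,283)).x,"dropper",tri((361,253),(259,238)).x)
go([.4295,-.314,.222],20)
E
```

```text
flask [ 0.5747 -0.2617  0.1575] dropper [ 0.4338 -0.1872  0.0824]
rows shift cm [ 25.62 -10.83   0.  ] heading 25.0 roll 5.0 t 0.1
```

```bash
python3 -m pendant '[[3,-1.3,0,5],[6.4,-2.7,0,5],[9.6,-4.1,0,5],[12.8,-5.4,0,5],[16,-6.8,0,5],[19.2,-8.1,0,5],[22.4,-9.5,0,5],[25.6,-10.8,0,5],[25.6,-10.8,0,5],[25.6,-10.8,0,5]]'
python3 - <<'E'
from h import *
import cv2
cv2.imwrite("pics/w1.png",imaging.camera("wrist")[:,:,::-1])
E
```

```text
time_s: 0.93
eef_pos: [0.4304, -0.3132, 0.2222]
eef_rot: [-0.0, 0.984, 0.176, -0.0]
wrist_force: [-0.7, 0.0, -0.1]
opening: 0.998
grasp_force: 0.0
```

View pics/w1.png

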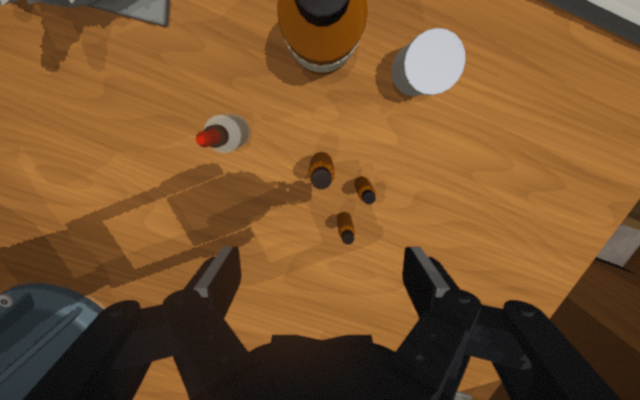

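Run:
```python
from h import *
print(wpix((320.5,178.5),.095),wpix((321,160),.0), wpix((368.5,197),.06),wpix((347,237),.06),wpix((207,138),.1),wpix((228,128),.05))
im=imaging.camera("wrist");import cv2
cv2.imwrite("pics/w2.png",cv2.resize(im[130:255,280:400,::-1],None,fx=5,fy=4.8,interpolation=cv2.INTER_CUBIC)[:600])
for n in("scene","top"): print(n,proj(n,wpix((320.5,178.5),.095)))
```

```text
[ 0.4363 -0.3123  0.095 ] [ 0.4378 -0.3121  0.    ] [ 0.4262 -0.3759  0.06  ] [ 0.3694 -0.3713  0.06  ] [ 0.4377 -0.1957  0.1   ] [ 0.4447 -0.1983  0.05  ]
scene [224.1189 282.7062]
top [418.9666 251.2386]
```

View pics/w2.png

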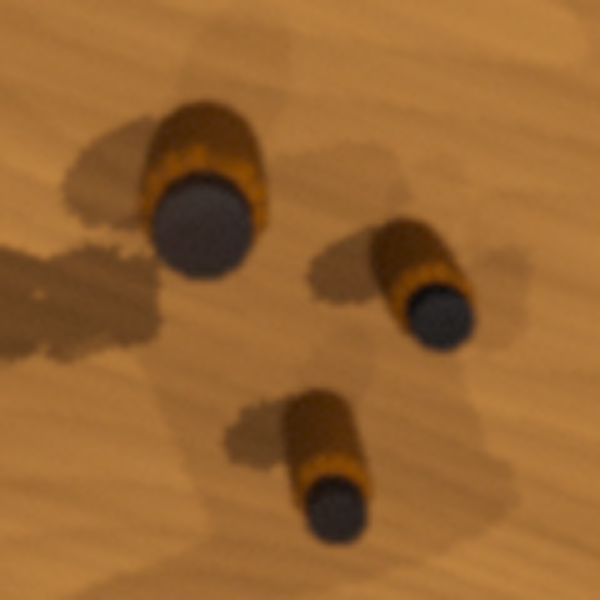

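The tallest vial is the one at wrist pixel (320,177), at world (0.4375,-0.312); the two at (368,194) and (347,233) are clearly smaller. I'll grip its cap with the fingertips.

```bash
python3 -m pendant '[[0,0.15,3,0],[0,0.15,6,0],[0,0.15,9,0],[0,0.15,11,0],[0,0.15,11.7,0],[0,0.15,11.7,0],[0,0.15,11.7,0]]' 0.5 && python3 -m pendant '[[0,0,0,0],[0,0,0,0],[0,0,0,0],[0,0,0,0],[0,0,0,0],[0,0,0,0]]' 0.1
```

```text
time_s: 1.62
eef_pos: [0.4298, -0.3174, 0.1062]
eef_rot: [0.0, 0.985, 0.173, 0.0]
wrist_force: [0.2, 0.7, 0.2]
opening: 0.501
grasp_force: 0.0
time_s: 2.12
eef_pos: [0.4302, -0.3163, 0.1059]
eef_rot: [0.0, 0.985, 0.174, 0.0]
wrist_force: [0.6, 0.0, 0.7]
opening: 0.102
grasp_force: 0.0
```

Run:
```python
from h import *
go([.36,-.11,.2],20)
x=np.load("fit.npy");print(x)
```

```text
rows shift cm [  0.47 -21.78  -9.42] heading 20.0 roll 0.0 t 2.12
[ 0.5846  0.0317  0.1203  0.1393 -1.7252 -0.0121 -0.5387]
```

Run:
```python
from h import *
import cv2
w=imaging.camera("wrist")[:,:,::-1];s=imaging.camera("scene")[:,:,::-1]
cv2.imwrite("pics/c3.png",np.hstack([cv2.resize(w[100:400,160:480],(427,400)),cv2.resize(s[220:340,150:262],(373,400),interpolation=2)]))
```

```text
(no output)
```

View pics/c3.png

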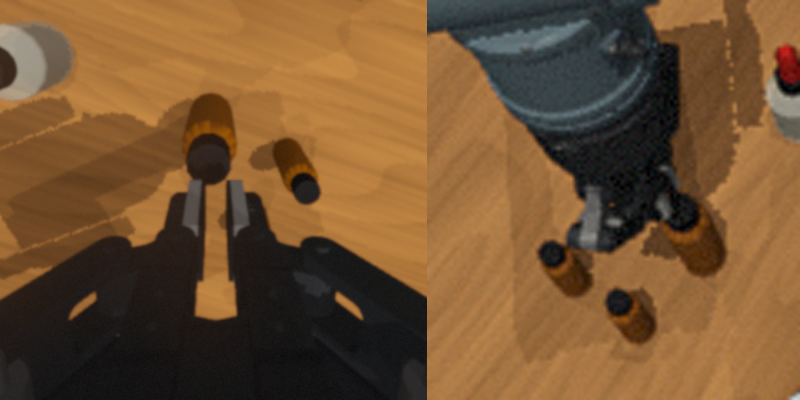

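Run:
```python
from h import *
P=wpix((316,220),.095);print(P)
o=ctrl.get_obs();R=rot(o["eef_rot"]);print("vial in tool mm",(P-o["eef_pos"])@R*1e3)
# where do the pad tips project (tool z 22, y +-6, x +-11)?
i=imaging.camera_info("wrist");T=i["tool_from_camera"];K=i["K"]
for p in([11,-6,22],[11,6,22],[0,0,22],[11,-6,-5]):
    c=(np.array(p)/1e3-T[:3,3])@T[:3,:3];print(p,K[0,2]+K[0,0]*c[0]/-c[2],K[1,2]-K[1,1]*c[1]/-c[2])
```

```text
[ 0.4388 -0.3108  0.095 ]
vial in tool mm [ 9.9848 -2.1174 10.6875]
[11, -6, 22] 310.4162026827119 211.94529209385203
[11, 6, 22] 328.5808769038966 211.9287677119659
[0, 0, 22] 319.5444187649365 227.22599569836348
[11, -6, -5] 308.6729939385833 229.04389595029343
```

Run:
```python
from h import *
o=ctrl.get_obs();R=rot(o["eef_rot"])
for p in([0,12,22],[0,12,0],[0,12,-15],[0,0,22],[0,0,0],[0,0,-15],[11,0,22],[-11,0,22],[0,-12,22]):
    q=proj("scene",o["eef_pos"]+R@np.array(p)/1e3); print(p,q.round(1),"crop",((q-[150,220])*3.33+[427,0]).round())
```

```text
[0, 12, 22] [220.4 290. ] crop [661. 233.]
[0, 12, 0] [218.1 286.4] crop [654. 221.]
[0, 12, -15] [216.6 283.8] crop [649. 212.]
[0, 0, 22] [222.1 284.6] crop [667. 215.]
[0, 0, 0] [219.9 280.9] crop [660. 203.]
[0, 0, -15] [218.3 278.2] crop [655. 194.]
[11, 0, 22] [227.1 285.4] crop [684. 218.]
[-11, 0, 22] [217.1 283.8] crop [650. 212.]
[0, -12, 22] [223.7 279.3] crop [673. 197.]
```

```bash
python3 -m pendant '[[0,0,0,0],[0,0,0,0],[0,0,0,0],[0,-0.2,0,0],[0.3,-0.2,0,0],[0.6,-0.2,0,0],[0.6,-0.2,0,0],[0.6,-0.2,0,0]]' 0.5 && python3 -m pendant '[[0,0,0,0],[0,0,0,0],[0,0,0,0],[0,0,0,0],[0,0,0,0],[0,0,0,0]]' 0.1
python3 - <<'E'
from h import *
import cv2
w=imaging.camera("wrist")[:,:,::-1];s=imaging.camera("scene")[:,:,::-1]
cv2.imwrite("pics/c4.png",np.hstack([cv2.resize(w[180:300,260:380],(400,400),interpolation=2),cv2.resize(s[240:320,180:260],(400,400),interpolation=2)]))
E
```

```text
time_s: 2.88
eef_pos: [0.4352, -0.3122, 0.1056]
eef_rot: [0.0, 0.985, 0.174, -0.0]
wrist_force: [0.5, 0.6, 0.2]
opening: 0.501
grasp_force: 0.0
time_s: 3.38
eef_pos: [0.435, -0.3124, 0.1056]
eef_rot: [-0.0, 0.985, 0.174, 0.0]
wrist_force: [0.2, 0.4, -0.5]
opening: 0.103
grasp_force: 0.0
```

View pics/c4.png

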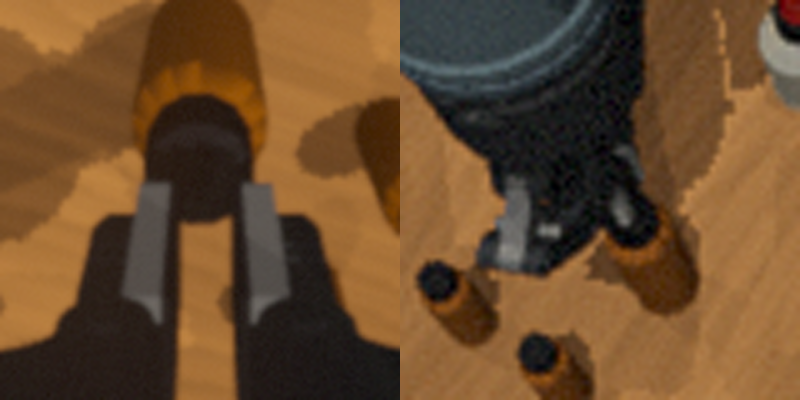

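```bash
python3 - <<'E'
from h import *
o=ctrl.get_obs();R=rot(o["eef_rot"])
for z in(.095,.085,.07):
    P=wpix((319.4,227),z);print(P,"tool mm",(P-o["eef_pos"])@R*1e3,[proj(n,P).round(1) for n in("top","scene")])
E
python3 -m pendant '[[0,0,0,0],[0,0,0,0],[0,0,0,0],[0,0,0.5,0],[0,0,1,0],[0,0,1,0]]' 0.5 && python3 -m pendant '[[0,0,0,0],[0,0,0,0],[0,0,0,0],[0,0,0,0],[0,0,0,0]]' 0.1
```

```text
[ 0.4399 -0.3106  0.095 ] tool mm [ 5.2675 -0.0117 10.6104] [array([417.8, 249.3]), array([226.4, 282.7])]
[ 0.4357 -0.312   0.085 ] tool mm [ 0.7884 -0.0862 20.6102] [array([417.6, 251.3]), array([225.3, 284. ])]
[ 0.4294 -0.3142  0.07  ] tool mm [-5.9304 -0.1981 35.6099] [array([417.4, 254.1]), array([223.7, 285.9])]
time_s: 3.98
eef_pos: [0.4343, -0.3116, 0.0942]
eef_rot: [-0.001, 0.985, 0.174, -0.001]
wrist_force: [0.5, 0.4, -0.6]
opening: 0.499
grasp_force: 0.0
time_s: 4.4
eef_pos: [0.4351, -0.3124, 0.0957]
eef_rot: [0.0, 0.985, 0.174, 0.0]
wrist_force: [0.7, -0.2, -0.6]
opening: 0.102
grasp_force: 0.0
```

```bash
python3 -m pendant '[[0,0,0,0],[0,0,0,0],[0,0,0,0],[0,0,0.8,0],[0,0,1.5,0],[0,0,1.5,0]]' 0.5 && python3 -m pendant '[[0,0,0,0],[0,0,0,0],[0,0,0,0],[0,0,0,0],[0,0,0,0]]' 0.1
python3 - <<'E'
from h import *
import cv2
w=imaging.camera("wrist")[:,:,::-1];s=imaging.camera("scene")[:,:,::-1]
cv2.imwrite("pics/c5.png",np.hstack([cv2.resize(w[180:300,260:380],(400,400),interpolation=2),cv2.resize(s[240:320,180:260],(400,400),interpolation=2)]))
E
```

```text
time_s: 4.9
eef_pos: [0.434, -0.3113, 0.0786]
eef_rot: [-0.001, 0.985, 0.174, -0.001]
wrist_force: [0.3, 1.1, 0.1]
opening: 0.499
grasp_force: 0.0
time_s: 5.32
eef_pos: [0.4351, -0.3123, 0.0807]
eef_rot: [0.0, 0.985, 0.174, 0.0]
wrist_force: [-0.4, 0.1, -1.4]
opening: 0.211
grasp_force: 58.6
```

View pics/c5.png

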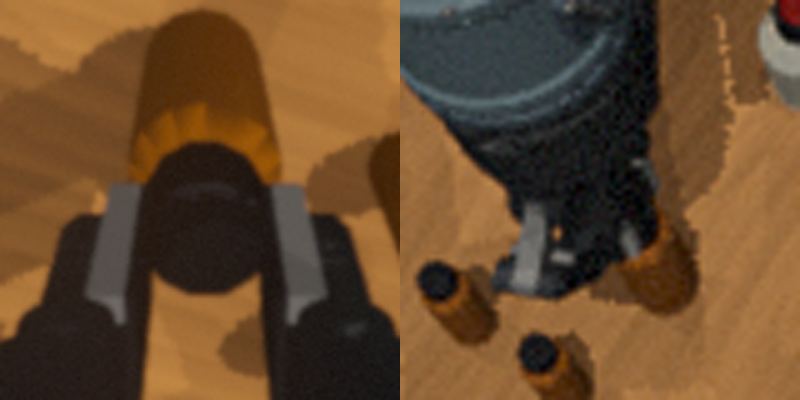

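```bash
sed -i 's/+73$/+PT/; s/zb=C\[2\]-(hc-tip)+73/zb=C[2]-(hc-tip)+PT/; /^for a,b/,$d' clr.py
cat >> clr.py <<'E'
a,b=38,42.5
for PT in(73,44):
  for off in(1,6):
    for psi in(0,12,20): print(PT,off,psi,[tuple(np.round(gap(t,psi,off,a,b),1)) for t in(30,36,40)])
E
python3 clr.py | sed 's/np.float64//g'
```

```text
73 1 0 [((-11.1), (146.8)), ((-8.9), (143.0)), ((-3.8), (140.0))]
73 1 12 [((-8.3), (146.8)), ((-2.9), (143.0)), ((2.5), (140.0))]
73 1 20 [((-7.1), (146.8)), ((-0.4), (143.0)), ((4.8), (140.0))]
73 6 0 [((-6.1), (146.8)), ((-4.3), (143.0)), ((1.2), (140.0))]
73 6 12 [((-3.3), (146.8)), ((2.1), (143.0)), ((7.5), (140.0))]
73 6 20 [((-2.1), (146.8)), ((4.6), (143.0)), ((9.8), (140.0))]
44 1 0 [((-15.9), (117.8)), ((-8.9), (114.0)), ((-3.8), (111.0))]
44 1 12 [((-11.5), (117.8)), ((-2.9), (114.0)), ((2.5), (111.0))]
44 1 20 [((-8.6), (117.8)), ((-0.4), (114.0)), ((4.8), (111.0))]
44 6 0 [((-12.3), (117.8)), ((-4.3), (114.0)), ((1.2), (111.0))]
44 6 12 [((-6.5), (117.8)), ((2.1), (114.0)), ((7.5), (111.0))]
44 6 20 [((-3.6), (117.8)), ((4.6), (114.0)), ((9.8), (111.0))]
```

```bash
python3 -m pendant '[[0,0,0,0],[0,0,0,0],[-0.2,0,0,0],[-0.5,0,0,0],[-0.5,0,0,0],[-0.5,0,0,0]]' 0.4 && python3 -m pendant '[[0,0,0,0],[0,0,0,0],[0,0,0,0],[0,0,0,0],[0,0,0,0]]' 0.05
```

```text
time_s: 5.92
eef_pos: [0.4301, -0.3142, 0.0806]
eef_rot: [-0.0, 0.985, 0.174, 0.0]
wrist_force: [1.1, 0.6, -0.4]
opening: 0.396
grasp_force: 0.0
time_s: 6.33
eef_pos: [0.4306, -0.3142, 0.0809]
eef_rot: [0.0, 0.985, 0.174, 0.0]
wrist_force: [-0.8, 0.1, 3.7]
opening: 0.208
grasp_force: 58.7
```

```bash
python3 -m pendant '[[0,0,0.1,0],[-0.3,0,0.1,0],[-0.6,0,0.06,0],[-1.0,0,0.03,0],[-1.3,0,0.0,0],[-1.6,0,0.0,0],[-1.6,0,0.0,0]]'; python3 -m pendant '[[-0.4,0,0.05,0],[-0.8,0,0.1,0],[-1.2,0,0.15,0],[-1.6,0,0.2,0],[-1.6,0,0.2,0]]'
```

```text
time_s: 6.92
eef_pos: [0.4157, -0.3201, 0.0813]
eef_rot: [0.001, 0.985, 0.174, 0.001]
wrist_force: [2.0, 0.6, 6.5]
opening: 0.206
grasp_force: 59.4
time_s: 7.33
eef_pos: [0.4002, -0.3255, 0.0788]
eef_rot: [0.0, 0.985, 0.174, 0.0]
wrist_force: [0.3, -0.6, 4.8]
opening: 0.212
grasp_force: 60.3
```

```bash
python3 -m pendant '[[-0.4,0,0.1,0],[-0.8,0,0.2,0],[-1.2,0,0.3,0],[-1.5,0,0.4,0],[-1.5,0,0.4,0]]'
python3 - <<'E'
from h import *
import cv2
s=imaging.camera("scene")[:,:,::-1]; w=imaging.camera("wrist")[:,:,::-1]
cv2.imwrite("pics/c6.png",np.hstack([cv2.resize(w[120:300,230:410],(400,400),interpolation=2),cv2.resize(s[240:340,160:260],(400,400),interpolation=2)]))
E
```

```text
time_s: 7.75
eef_pos: [0.3854, -0.3301, 0.0741]
eef_rot: [-0.0, 0.985, 0.174, -0.0]
wrist_force: [2.3, 0.1, 3.2]
opening: 0.21
grasp_force: 59.3
```

```bash
python3 -m pendant '[[-0.4,0,0.17,0],[-0.8,0,0.35,0],[-1.2,0,0.57,0],[-1.4,0,0.68,0],[-1.4,0,0.68,0]]'; python3 -m pendant '[[0,0,-2,0],[0,0,-5,0],[0,0,-8,0],[0,0,-11,0],[0,0,-14,0],[0,0,-14,0],[0,0,-14,0]]'
cat > tilt.py <<'E'
from h import *
import cv2
o=ctrl.get_obs();R=rot(o["eef_rot"]);i=imaging.camera_info("wrist");T=i["tool_from_camera"];K=i["K"]
im={n:imaging.camera(n) for n in("wrist","scene","top")}
Ti=I
def pr(n,p): # p tool mm
    P=np.array(p)/1e3
    if n!="wrist": return proj(n,o["eef_pos"]+R@P)
    c=(P-T[:3,3])@T[:3,:3];return np.array([K[0,2]+K[0,0]*c[0]/-c[2],K[1,2]-K[1,1]*c[1]/-c[2]])
for n in im:
    h=cv2.cvtColor(im[n],cv2.COLOR_RGB2HSV)
    m=((h[...,0]<=14)&(h[...,1]>150)&(h[...,2]>35)&(h[...,2]<190)).astype(np.uint8)
    c=pr(n,[6,0,-3]);yy,xx=np.mgrid[:400,:640];m[np.hypot(xx-c[0],yy-c[1])>(120 if n=="wrist" else 60)]=0
    k,l,s,ce=cv2.connectedComponentsWithStats(m)
    print(n,"grip px",c.round(),[(s[j,4],ce[j].round(1).tolist(),s[j,:4].tolist()) for j in range(1,k) if s[j,4]>40])
    for t in(0,20,30,40,50):
        a=np.radians(t);ax=np.array([np.sin(a),0,np.cos(a)]) # cap->base dir in tool
        print("  tilt",t,"body centre px",pr(n,np.array([6,0,-3])+56*ax).round(1),"base",pr(n,np.array([6,0,-3])+91*ax).round(1))
cv2.imwrite("pics/t_w.png",im["wrist"][:,:,::-1]);cv2.imwrite("pics/t_s.png",im["scene"][:,:,::-1])
E
python3 tilt.py
```

```text
time_s: 8.27
eef_pos: [0.3722, -0.3349, 0.0673]
eef_rot: [-0.0, 0.985, 0.174, -0.0]
wrist_force: [-0.2, -0.6, 2.2]
opening: 0.204
grasp_force: 59.0
time_s: 8.85
eef_pos: [0.3733, -0.3357, 0.2092]
eef_rot: [0.001, 0.985, 0.174, 0.0]
wrist_force: [-0.5, -0.3, -1.4]
opening: 0.195
grasp_force: 58.6
wrist grip px [319. 235.] [(np.int32(119), [355.6, 140.2], [344, 132, 23, 17]), (np.int32(2984), [243.5, 210.7], [200, 147, 112, 114]), (np.int32(48), [345.6, 175.7], [339, 171, 14, 10]), (np.int32(103), [232.2, 182.7], [220, 175, 23, 16]), (np.int32(57), [347.4, 190.9], [341, 184, 15, 17]), (np.int32(215), [315.7, 215.8], [300, 203, 42, 32]), (np.int32(107), [316.4, 248.8], [303, 240, 35, 14]), (np.int32(105), [267.4, 268.0], [241, 244, 50, 42]), (np.int32(42), [363.2, 254.4], [352, 244, 18, 27]), (np.int32(41), [336.5, 261.3], [336, 250, 3, 24]), (np.int32(110), [304.7, 279.1], [301, 255, 7, 57]), (np.int32(61), [302.8, 332.1], [296, 326, 16, 11])]
  tilt 0 body centre px [319.8 203.5] base [319.9 190.5]
  tilt 20 body centre px [319.7 180.6] base [319.8 156.8]
  tilt 30 body centre px [319
[... 341 characters left out ...]
ody centre px [188.1 266.8] base [192.9 273.5]
  tilt 20 body centre px [197.  267.7] base [206.9 274.9]
  tilt 30 body centre px [200.9 267.6] base [213.  274.8]
  tilt 40 body centre px [204.1 267.1] base [218.3 274.1]
  tilt 50 body centre px [206.7 266.3] base [222.6 272.9]
top grip px [443. 281.] [(np.int32(5312), [426.7, 260.7], [383, 222, 109, 97]), (np.int32(811), [454.5, 329.6], [427, 314, 55, 28])]
  tilt 0 body centre px [436.  279.4] base [432.1 278.4]
  tilt 20 body centre px [432.8 270.5] base [427.2 264.4]
  tilt 30 body centre px [431.6 266.5] base [425.3 258. ]
  tilt 40 body centre px [430.8 262.8] base [423.9 252.2]
  tilt 50 body centre px [430.2 259.7] base [423.  247.1]
```

Run:
```python
import cv2,numpy as np
w=cv2.imread("pics/t_w.png");s=cv2.imread("pics/t_s.png")
cv2.imwrite("pics/m9.png",np.hstack([cv2.resize(w[90:310,200:420],(440,440),interpolation=2),cv2.resize(s[210:300,150:222],(352,440),interpolation=2)]))
```

```text
(no output)
```

View pics/m9.png

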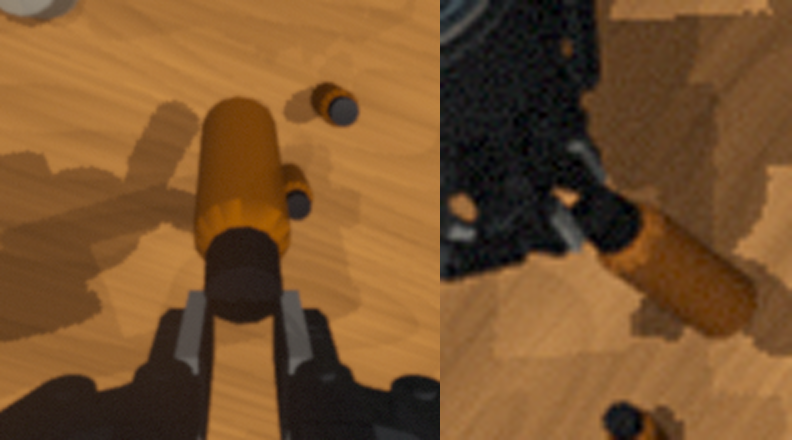

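```bash
cat > tf.py <<'E'
from h import *
o=ctrl.get_obs();R=rot(o["eef_rot"]);i=imaging.camera_info("wrist");T=i["tool_from_camera"];K=i["K"]
def pr(n,p):
    P=np.array(p)/1e3
    if n!="wrist": return proj(n,o["eef_pos"]+R@P)
    c=(P-T[:3,3])@T[:3,:3];return np.array([K[0,2]+K[0,0]*c[0]/-c[2],K[1,2]-K[1,1]*c[1]/-c[2]])
def geo(p):
    bx,bz,t,by=p;ax=np.array([-np.sin(t),0,-np.cos(t)]);return np.array([bx,by,bz]),ax
def f(p):
    B,ax=geo(p);n1=np.array([0,1,0]);n2=np.cross(ax,n1)
    rim=[pr("wrist",B+15*(np.cos(a)*n1+np.sin(a)*n2))[1] for a in np.linspace(0,6.28,40)]
    return np.r_[min(rim)-139,pr("wrist",B+95*ax)-[321.5,236.5],pr("scene",B)-[209.9,273],pr("scene",B+86*ax)-[185.2,254.6]]
r=least_squares(f,[60,70,.6,0]);B,ax=geo(r.x)
print("base",B,"tilt deg",np.degrees(r.x[2]),"res",r.fun.round(1));print("cap86",B+86*ax,"cap top",B+95*ax)
np.save("vt.npy",r.x)
E
python3 tf.py
```

```text
base [39.6561  1.0543 73.7022] tilt deg 16.599649522734687 res [-1.  -0.4 -0.3 -2.5  0.4 -1.2  0.1]
cap86 [15.0874  1.0543 -8.7137] cap top [ 12.5163   1.0543 -17.3386]
```

```bash
cat > tf2.py <<'E'
exec(open("tf.py").read().split("r=least")[0])
def g(p,s,bench):
    B,ax=geo(p);n1=np.array([0,1,0]);n2=np.cross(ax,n1)
    rim=[pr("wrist",B+s*15*(np.cos(a)*n1+np.sin(a)*n2)) for a in np.linspace(0,6.28,40)]
    mid=[pr("wrist",B+s*35*ax+s*15*k*n1)[0] for k in(-1,1)]
    v=[min(q[1] for q in rim)-139,*(pr("wrist",B+s*95*ax)-[321.5,236.5]),*(pr("scene",B)-[209.9,273]),*(pr("scene",B+s*86*ax)-[185.2,254.6]), (mid[1]-mid[0])-41]
    if bench: v.append((B[2]+s*15*np.sin(p[2])-67.3)*1.)
    return np.array(v)
for b in(0,1):
  for s in(.75,.8,.85,.9,.95,1,1.05):
    r=least_squares(g,[60,60,.6,0],args=(s,b));B,ax=geo(r.x)
    print(b,s,"cost",round(r.cost,1),"tilt",round(np.degrees(r.x[2]),1),"base",B.round(1),"cap86",(B+s*86*ax).round(1),r.fun.round(1))
E
python3 tf2.py
```

```text
0 0.75 cost 27.8 tilt 28.1 base [47.7  1.8 42.3] cap86 [ 17.3   1.8 -14.6] [-1.2  1.  -0.4 -2.4 -4.6 -1.1 -0.6 -5. ]
0 0.8 cost 17.0 tilt 25.2 base [46.   1.6 49.4] cap86 [ 16.6   1.6 -12.9] [-1.1  0.6 -0.4 -2.4 -3.4 -1.1 -0.4 -3.7]
0 0.85 cost 9.7 tilt 22.8 base [44.3  1.4 56.3] cap86 [ 15.9   1.4 -11. ] [-1.   0.3 -0.4 -2.3 -2.3 -1.2 -0.1 -2.4]
0 0.9 cost 5.5 tilt 20.8 base [42.6  1.3 63.2] cap86 [15.1  1.3 -9.2] [-1.  -0.  -0.3 -2.3 -1.2 -1.3  0.1 -1.2]
0 0.95 cost 4.1 tilt 19.0 base [40.9  1.1 70. ] cap86 [14.4  1.1 -7.2] [-0.9 -0.4 -0.3 -2.3 -0.2 -1.3  0.4 -0.1]
0 1 cost 5.3 tilt 17.4 base [39.3  0.9 76.7] cap86 [13.6  0.9 -5.3] [-0.8 -0.7 -0.3 -2.2  0.8 -1.4  0.7  1. ]
0 1.05 cost 8.7 tilt 16.0 base [37.7  0.7 83.4] cap86 [12.8  0.7 -3.4] [-0.7 -1.  -0.3 -2.2  1.8 -1.5  0.9  2.1]
1 0.75 cost 48.2 tilt 36.2 base [46.2  0.9 58.6] cap86 [8.1 0.9 6.6] [-0.1 -0.6 -1.2 -1.  -2.  -2.4  2.8 -8.5 -2. ]
1 0.8 cost 25.5 tilt 29.8 base [45.   1.1 60. ] cap86 [10.8  1.1  0.3] [-0.6 -0.4 -0.8 -1.5 -1.7 -2.   1.8 -6.  -1.3]
1 0.85 cost 11.6 tilt 24.7 base [43.8  1.2 61.4] cap86 [13.2  1.2 -5. ] [-0.9 -0.2 -0.5 -1.9 -1.5 -1.6  0.8 -3.5 -0.6]
1 0.9 cost 5.5 tilt 20.6 base [42.7  1.3 62.6] cap86 [15.4  1.3 -9.8] [-1.   0.  -0.3 -2.4 -1.3 -1.2  0.  -1.1  0.1]
1 0.95 cost 7.0 tilt 17.1 base [41.5  1.4 63.9] cap86 [ 17.4   1.4 -14.2] [-1.1  0.2 -0.2 -2.8 -1.1 -0.9 -0.8  1.4  0.8]
1 1 cost 15.7 tilt 14.2 base [40.4  1.4 65.2] cap86 [ 19.3   1.4 -18.2] [-1.1  0.3 -0.1 -3.2 -1.  -0.5 -1.5  3.8  1.6]
1 1.05 cost 31.8 tilt 11.6 base [39.3  1.5 66.5] cap86 [ 21.1   1.5 -22. ] [-1.   0.4 -0.1 -3.5 -0.8 -0.2 -2.2  6.2  2.4]
```

```bash
cat > cl2.py <<'E'
exec(open("clr.py").read().split("def gap")[0])
def gp(C,off,psi,dz):
    p=np.radians(psi);X=np.array([np.cos(p),np.sin(p)]);Y=np.array([-X[1],X[0]])
    A=np.array(C[:2])-off*X;q=g[g[:,2]>C[2]+dz][:,:2]-A
    return round(float(np.max(np.c_[np.abs(q@X)-38,np.abs(q@Y)-42.5],1).min()),1) if len(q) else 99
def C(depth,tau,along=-1.):
    t=np.radians(tau);return depth*u+along*e+86*np.array([-np.sin(t),0,np.cos(t)])
for n,d,t in(("above",45,17),("mouth",26,17),("mouth tilted",26,30),("26/40",26,40),("15/30",15,30),("15/36",15,36),("1/30",1,30),("1/36",2,36)):
    c=C(d,t);print(n,c.round(1),"gaps palm46",[gp(c,14,p,46) for p in(0,12,20)],"palm76",[gp(c,14,p,76) for p in(0,12,20)])
E
python3 cl2.py
```

```text
above [-48.5   0.  120.7] gaps palm46 [37.3, 38.9, 37.5] palm76 [99, 99, 99]
mouth [-39.    0.  104.3] gaps palm46 [-0.5, 1.1, 1.5] palm76 [99, 99, 99]
mouth tilted [-56.9   0.   96.5] gaps palm46 [4.5, 10.9, 13.5] palm76 [55.7, 57.1, 56.0]
26/40 [-69.1   0.   87.9] gaps palm46 [16.8, 23.0, 25.0] palm76 [53.1, 52.8, 50.5]
15/30 [-51.4   0.   87. ] gaps palm46 [-1.0, 5.6, 8.3] palm76 [34.2, 33.9, 32.3]
15/36 [-58.9   0.   82.1] gaps palm46 [6.6, 12.9, 15.4] palm76 [33.0, 33.6, 31.9]
1/30 [-44.4   0.   74.8] gaps palm46 [-7.7, -1.3, 1.7] palm76 [5.8, 7.4, 7.5]
1/36 [-52.4   0.   70.8] gaps palm46 [0.1, 6.6, 9.3] palm76 [7.1, 9.8, 10.7]
```

```bash
cat > tgt.py <<'E'
from h import *
import sys
x=np.load("fit.npy");hub,yaw,cup=x[:3],x[3],x[4]
pk=stand(hub,yaw,cup,.08,0);Rz=np.array([[np.cos(yaw),-np.sin(yaw),0],[np.sin(yaw),np.cos(yaw),0],[0,0,1]])
uw=Rz@[-.5,0,.866];ew=Rz@[.866,0,.5]
E
python3 - <<'E'
from tgt import *
o=ctrl.get_obs();R=rot(o["eef_rot"])
P=pk+.045*uw-.001*ew-R@np.array([39.3,.9,76.7])/1e3;print(P);go(P,20)
E
```

```text
[ 0.5248 -0.0641  0.2294]
rows shift cm [ 23.58 -20.13  -2.31] heading 20.0 roll 0.0 t 9.0
```

```bash
python3 -m pendant '[[0.3,-0.2,-0.8,0],[1,-0.8,-2,0],[2.2,-1.9,-3,0],[3.8,-3.2,-4,0],[5.6,-4.8,-4.3,0],[7.6,-6.5,-4.3,0],[9.6,-8.2,-4.3,0],[11.6,-9.9,-4.3,0],[13.6,-11.6,-4.3,0],[15.6,-13.3,-4.3,0],[17.6,-15,-4.3,0],[19.5,-16.6,-4.3,0]]' && python3 -m pendant '[[1.5,-1.3,0,0],[2.6,-2.2,0,0],[3.4,-2.9,0,0],[3.9,-3.3,0.3,0],[4.1,-3.5,0.9,0],[4.1,-3.5,1.5,0],[4.1,-3.5,1.9,0],[4.1,-3.5,2,0],[4.1,-3.5,2,0]]'
python3 - <<'E'
from tgt import *
import cv2
o=ctrl.get_obs();R=rot(o["eef_rot"])
for n in("scene","top"):
    im=imaging.camera(n);cv2.imwrite(f"pics/a_{n}.png",im[:,:,::-1])
    a=im.astype(int);ref=cv2.imread(f"pics/{n}0.png")[:,:,::-1].astype(int)
    B=o["eef_pos"]+R@np.array([39.3,.9,76.7])/1e3;t=np.radians(17.4);ax=R@np.array([-np.sin(t),0,-np.cos(t)])
    print(n,"pred base",proj(n,B).round(1),"cap86",proj(n,B+.086*ax).round(1),"cup mouth",proj(n,pk+.028*uw).round(1))
    m=((a[...,0]>1.5*a[...,2])&(a[...,0]>55)&(a[...,0]<200)&(np.abs(a-ref).sum(2)>50)).astype(np.uint8)
    q=proj(n,B+.03*ax);yy,xx=np.mgrid[:400,:640];m[np.hypot(xx-q[0],yy-q[1])>35]=0
    k,l,s,ce=cv2.connectedComponentsWithStats(m)
    for j in range(1,k):
        if s[j,4]>60:
            p=np.argwhere(l==j)[:,::-1].astype(float);c,v,w=cv2.PCACompute2(p,None)
            d=(p-c)@v[0];print("  blob",s[j,4],c.round(1),"axis",v[0].round(2),"ends",(c+v[0]*np.percentile(d,1)).round(1),(c+v[0]*np.percentile(d,99)).round(1))
    print("  pred body centre",proj(n,B+.036*ax).round(1))
E
```

```text
time_s: 10.0
eef_pos: [0.5, -0.11, 0.2515]
eef_rot: [-0.0, 0.985, 0.174, 0.0]
wrist_force: [0.5, -0.3, -1.8]
opening: 0.196
grasp_force: 58.8
time_s: 10.75
eef_pos: [0.5252, -0.0658, 0.23]
eef_rot: [-0.0, 0.985, 0.173, -0.001]
wrist_force: [-0.0, -0.4, -0.2]
opening: 0.197
grasp_force: 58.7
scene pred base [337.6 202.1] cap86 [326.7 178.8] cup mouth [341.5 206.2]
  blob 351 [[334.8 190.7]] axis [0.3  0.95] ends [[326.4 164. ]] [[339.1 204.6]]
  blob 574 [[309.5 197.6]] axis [0.21 0.98] ends [[304.8 175.6]] [[313.5 216.5]]
  pred body centre [333.3 192.8]
top pred base [297.8 191. ] cap86 [300.2 198.3] cup mouth [296.7 187.7]
  pred body centre [298.8 193.9]
```

```bash
python3 -m pendant '[[0.2,0.04,0.3,0],[0.4,0.08,0.7,0],[0.6,0.12,1.1,0],[0.73,0.15,1.3,0],[0.73,0.15,1.3,0],[0.73,0.15,1.3,0]]'
python3 - <<'E'
from tgt import *
import cv2
o=ctrl.get_obs();R=rot(o["eef_rot"]);I3={n:imaging.camera(n)[:,:,::-1] for n in("wrist","scene","top")}
B=o["eef_pos"]+R@np.array([39.3,.9,76.7])/1e3;print(o["eef_pos"],"base rel mouth mm (e,y,u):",[(B-pk-.028*uw)@v*1e3 for v in(ew,Rz@[0,1,0],uw)])
for n in("scene","top"):print(n,proj(n,B),proj(n,pk+.028*uw))
s=cv2.resize(I3["scene"][150:240,290:380],(400,400),interpolation=2);t=cv2.resize(I3["top"][150:220,265:335],(400,400),interpolation=2)
w=cv2.resize(I3["wrist"][50:290,200:440],(400,200*2),interpolation=2)
cv2.imwrite("pics/m10.png",np.hstack([s,w]))
E
```

```text
time_s: 11.35
eef_pos: [0.5332, -0.0641, 0.2174]
eef_rot: [-0.0, 0.985, 0.174, -0.0]
wrist_force: [0.4, -0.2, -1.0]
opening: 0.192
grasp_force: 58.6
[ 0.5332 -0.0641  0.2174] base rel mouth mm (e,y,u): [np.float64(0.28301263788540043), np.float64(-1.305279863140842), np.float64(2.4980953861457986)]
scene [340.9482 205.9762] [341.5271 206.1914]
top [297.2935 187.9807] [296.6745 187.7435]
```

View pics/m10.png

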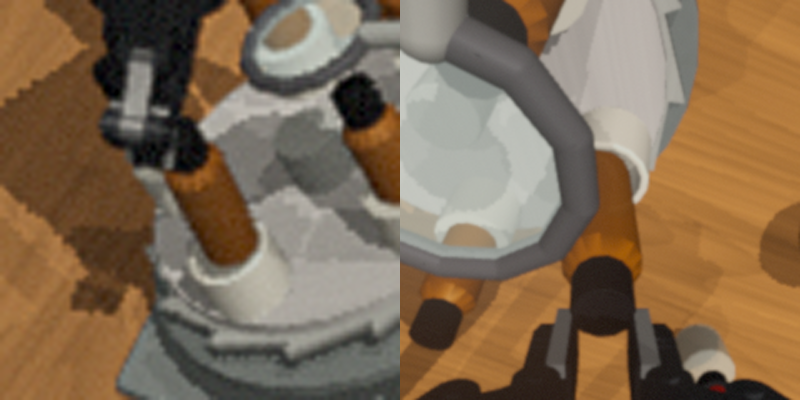

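The base sits at the cup mouth, at scene crop (230,262) and wrist crop (610,190), about 3–4 mm too far towards +y. I'll shift it, then go in gently.

```bash
python3 -m pendant '[[0,0.15,0,0],[0,0.3,0,0],[0.1,0.32,0.2,0],[0.2,0.34,0.35,0],[0.3,0.36,0.5,0],[0.3,0.36,0.5,0]]' && python3 -m pendant '[[-0.4,0,0.05,0],[-0.8,0,0.1,0],[-1.2,0,0.2,0],[-1.4,0,0.25,0],[-1.4,0,0.25,0]]'
```

```text
time_s: 12.0
eef_pos: [0.5372, -0.0664, 0.2123]
eef_rot: [-0.0, 0.985, 0.174, -0.0]
wrist_force: [0.8, 0.6, -1.6]
opening: 0.192
grasp_force: 58.6
time_s: 12.42
eef_pos: [0.5237, -0.0715, 0.2103]
eef_rot: [-0.0, 0.985, 0.174, 0.0]
wrist_force: [0.5, 0.6, -0.5]
opening: 0.193
grasp_force: 60.4
```

```bash
cat > chk.py <<'E'
from tgt import *
import cv2
o=ctrl.get_obs();R=rot(o["eef_rot"]);im=imaging.camera("scene");a=im.astype(int)
cv2.imwrite("pics/k_%d.png"%(o["time_s"]*100),im[:,:,::-1])
m=((a[...,0]>1.9*a[...,2])&(a[...,0]>50)&(a[...,0]<170)&(a[...,1]<.68*a[...,0])).astype(np.uint8)
C=o["eef_pos"]+R@np.array([13.6,1,-5.3])/1e3
q=proj("scene",C)+[6,14];yy,xx=np.mgrid[:400,:640];m[np.hypot(xx-q[0],yy-q[1])>30]=0
m=cv2.morphologyEx(m,cv2.MORPH_OPEN,np.ones((3,3),np.uint8))
k,l,s,ce=cv2.connectedComponentsWithStats(m)
print("cap px",proj("scene",C).round(1),"mouth",proj("scene",pk+.028*uw).round(1))
for j in range(1,k):
    if s[j,4]>60:
        p=np.argwhere(l==j)[:,::-1].astype(float);c,v=cv2.PCACompute(p,None);d=(p-c)@v[0]
        print("blob",s[j,4],c.round(1),"ang",round(float(np.degrees(np.arctan2(v[0,1],v[0,0]))),1),(c+v[0]*np.percentile(d,1)).round(1),(c+v[0]*np.percentile(d,99)).round(1))
for t in(10,17,25,30,36,42):
    r=np.radians(t);ax=R@np.array([np.sin(r),0,np.cos(r)]);A,B=proj("scene",C+.016*ax),proj("scene",C+.086*ax)
    print(t,"ctr",((A+B)/2).round(1),"ang",round(float(np.degrees(np.arctan2(*(B-A)[::-1]))),1),"base rel mouth e,y,u mm",[round(float((C+.086*ax-pk-.028*uw)@v*1e3),1) for v in(ew,Rz@[0,1,0],uw)])
E
python3 chk.py
```

```text
cap px [324.5 186. ] mouth [341.5 206.2]
blob 304 [[333.9 198.6]] ang 53.4 [[326.7 189. ]] [[341.4 208.7]]
10 ctr [328.2 199.3] ang 74.6 base rel mouth e,y,u mm [-22.7, -9.7, 4.4]
17 ctr [330.9 199.4] ang 64.4 base rel mouth e,y,u mm [-12.8, -7.5, 1.6]
25 ctr [334.  199.2] ang 54.5 base rel mouth e,y,u mm [-1.2, -5.2, -0.2]
30 ctr [335.8 199. ] ang 49.1 base rel mouth e,y,u mm [6.2, -3.8, -0.5]
36 ctr [337.9 198.6] ang 43.3 base rel mouth e,y,u mm [15.0, -2.2, 0.1]
42 ctr [339.9 198.1] ang 38.2 base rel mouth e,y,u mm [23.8, -0.8, 1.6]
```

```bash
python3 -m pendant '[[-0.3,0,0.15,0],[-0.6,0,0.3,0],[-0.7,0,0.4,0],[-0.55,0.03,0.65,0],[-0.4,0.06,0.9,0],[-0.3,0.08,1.1,0],[-0.3,0.08,1.1,0]]'; python3 chk.py
```

```text
time_s: 13.05
eef_pos: [0.5216, -0.0729, 0.1985]
eef_rot: [-0.0, 0.985, 0.174, -0.0]
wrist_force: [0.7, 0.5, -0.8]
opening: 0.192
grasp_force: 62.6
cap px [323.3 189.3] mouth [341.5 206.2]
blob 68 [[327.3 179.1]] ang 72.2 [[325.7 174. ]] [[328.9 184.1]]
blob 300 [[333.8 200.3]] ang 35.3 [[324.1 193.4]] [[344.  207.5]]
10 ctr [327.  202.3] ang 74.2 base rel mouth e,y,u mm [-30.6, -10.8, -4.7]
17 ctr [329.6 202.4] ang 64.0 base rel mouth e,y,u mm [-20.7, -8.6, -7.6]
25 ctr [332.6 202.2] ang 54.0 base rel mouth e,y,u mm [-9.1, -6.3, -9.3]
30 ctr [334.4 202. ] ang 48.6 base rel mouth e,y,u mm [-1.7, -4.9, -9.6]
36 ctr [336.5 201.6] ang 42.9 base rel mouth e,y,u mm [7.1, -3.3, -9.0]
42 ctr [338.5 201.1] ang 37.8 base rel mouth e,y,u mm [15.9, -1.9, -7.6]
```

```bash
python3 -m pendant '[[0.1,0.02,0.2,0],[0.2,0.04,0.4,0],[0.3,0.06,0.6,0],[0.42,0.08,0.8,0],[0.42,0.08,0.8,0]]'; python3 chk.py; python3 -m pendant '[[0.1,0.02,0.2,0],[0.2,0.04,0.4,0],[0.2,0.04,0.4,0]]'
```

```text
time_s: 13.52
eef_pos: [0.5258, -0.0721, 0.1907]
eef_rot: [-0.0, 0.985, 0.174, -0.0]
wrist_force: [1.4, 1.9, -1.4]
opening: 0.193
grasp_force: 62.5
cap px [325.1 191.9] mouth [341.5 206.2]
blob 242 [[335.8 201.7]] ang 50.3 [[329.5 194.1]] [[342.3 209.5]]
10 ctr [328.7 204.7] ang 74.4 base rel mouth e,y,u mm [-30.8, -10.5, -13.5]
17 ctr [331.4 204.8] ang 64.0 base rel mouth e,y,u mm [-21.0, -8.4, -16.4]
25 ctr [334.4 204.6] ang 54.0 base rel mouth e,y,u mm [-9.3, -6.1, -18.2]
30 ctr [336.2 204.4] ang 48.6 base rel mouth e,y,u mm [-2.0, -4.7, -18.4]
36 ctr [338.2 204.1] ang 42.8 base rel mouth e,y,u mm [6.9, -3.1, -17.9]
42 ctr [340.2 203.6] ang 37.7 base rel mouth e,y,u mm [15.6, -1.7, -16.4]
time_s: 13.82
eef_pos: [0.5278, -0.0719, 0.1869]
eef_rot: [-0.0, 0.985, 0.174, -0.0]
wrist_force: [0.3, 2.6, -0.5]
opening: 0.194
grasp_force: 62.5
```

```bash
python3 -m pendant '[[0.05,-0.1,0.1,0],[0.1,-0.1,0.2,0],[0.1,-0.1,0.2,0]]'; python3 -m pendant '[[0.05,0.01,0.1,0],[0.1,0.02,0.2,0],[0.1,0.02,0.2,0]]';  python3 -m pendant '[[0.0,0.01,0.1,0],[0,0.02,0.2,0],[0,0.02,0.2,0]]'
```

```text
time_s: 14.07
eef_pos: [0.5286, -0.0709, 0.1852]
eef_rot: [0.0, 0.985, 0.174, 0.0]
wrist_force: [1.3, 2.1, 0.1]
opening: 0.194
grasp_force: 62.4
time_s: 14.32
eef_pos: [0.5293, -0.0709, 0.1841]
eef_rot: [0.0, 0.985, 0.174, -0.0]
wrist_force: [-5.0, 2.0, 7.4]
opening: 0.194
grasp_force: 63.9
time_s: 14.57
eef_pos: [0.5292, -0.0712, 0.1837]
eef_rot: [0.0, 0.985, 0.174, -0.0]
wrist_force: [-10.5, 3.3, 17.8]
opening: 0.194
grasp_force: 65.9
```

```bash
python3 -m pendant '[[0,0,-0.2,0],[0,0,-0.25,0],[0,0,-0.25,0]]'; python3 chk.py; python3 -m pendant '[[0,0,0,0],[0,0,0,0],[0,0,0,0],[0,0,0,0]]' 0.3; python3 chk.py | grep blob
```

```text
time_s: 14.82
eef_pos: [0.5295, -0.071, 0.1843]
eef_rot: [0.0, 0.985, 0.174, -0.0]
wrist_force: [-4.2, 2.5, 6.9]
opening: 0.204
grasp_force: 63.4
cap px [326.9 193.9] mouth [341.5 206.2]
blob 210 [[336.4 202.5]] ang 44.8 [[330.4 196.6]] [[343. 209.]]
10 ctr [330.4 206.6] ang 74.6 base rel mouth e,y,u mm [-30.7, -10.0, -20.9]
17 ctr [333.  206.6] ang 64.2 base rel mouth e,y,u mm [-20.8, -7.9, -23.8]
25 ctr [336.  206.5] ang 54.1 base rel mouth e,y,u mm [-9.2, -5.6, -25.6]
30 ctr [337.8 206.3] ang 48.6 base rel mouth e,y,u mm [-1.8, -4.2, -25.8]
36 ctr [339.8 205.9] ang 42.8 base rel mouth e,y,u mm [7.0, -2.6, -25.3]
42 ctr [341.8 205.4] ang 37.7 base rel mouth e,y,u mm [15.8, -1.1, -23.8]
time_s: 15.2
eef_pos: [0.5294, -0.0711, 0.1834]
eef_rot: [0.0, 0.985, 0.174, -0.0]
wrist_force: [0.5, -0.6, -0.5]
opening: 0.301
grasp_force: 0.0
blob 223 [[336.6 202.2]] ang 46.8 [[330.3 195.5]] [[343. 209.]]
```

```bash
python3 -m pendant '[[0,0,0,0],[0,0,0,0],[-0.5,0,0,0],[-1.2,0,0,0],[-2.2,0,-0.3,0],[-3.5,0,-1.5,0],[-5,0,-4,0],[-6,0,-7,0],[-7,0,-10,0],[-7,0,-10,0]]' 0.42
cat > down.py <<'E'
from tgt import *
import cv2
# compare empty-cup bottle with model at several heights, two cameras (cap = dark pixels)
for n in("scene","top"):
    im=imaging.camera(n);cv2.imwrite("pics/d_%s_%d.png"%(n,ctrl.get_obs()["time_s"]*100),im[:,:,::-1])
    g=im.max(2)
    for name,ph in(("ours",cup),("-72",cup-1.2566),("144",cup+2.513)):
        P=stand(hub,yaw,ph,.08,.086);q=proj(n,P);yy,xx=np.mgrid[:400,:640]
        m=(g<60)&(np.hypot(xx-q[0],yy-q[1])<12)
        p=np.argwhere(m)[:,::-1].mean(0) if m.any() else [0,0];print(n,name,"pred cap",q.round(1),"dark blob",np.round(p,1),m.sum(),"px per 10mm u",((proj(n,P+.01*uw)-q)).round(1),"10mm e",((proj(n,P+.01*ew)-q)).round(1))
E
python3 down.py
```

```text
time_s: 16.08
eef_pos: [0.4646, -0.0967, 0.2904]
eef_rot: [0.003, 0.985, 0.173, 0.004]
wrist_force: [-0.1, 0.1, 0.9]
opening: 0.421
grasp_force: 0.0
scene ours pred cap [329.9 189.6] dark blob [326.7 190.4] 99 px per 10mm u [-2.1 -3. ] 10mm e [ 3.9 -0. ]
scene -72 pred cap [316.5 167.5] dark blob [315.9 166.7] 78 px per 10mm u [-2.  -2.9] 10mm e [ 3.5 -0.2]
scene 144 pred cap [377.9 141.4] dark blob [377.4 141.5] 93 px per 10mm u [-1.7 -3.3] 10mm e [ 4.1 -0.4]
top ours pred cap [297.4 198.7] dark blob [0 0] 0 px per 10mm u [0.1 2. ] 10mm e [-0.7 -4.5]
top -72 pred cap [270.4 232.6] dark blob [265.3 235.2] 36 px per 10mm u [-0.1  2.3] 10mm e [-0.8 -4.3]
top 144 pred cap [223.3 177. ] dark blob [223.2 176.9] 80 px per 10mm u [-0.6  1.9] 10mm e [-1.1 -4.8]
```

Run:
```python
from tgt import *
print(ctrl.get_obs()["q"])
for P in([.465,.05,.29],[.465,.195,.27],[.58,.193,.24]): go(P,98)
for l in(0,.12,.3,.45,.524): print(l,stand(hub,yaw,np.radians(75)+l,.165,.034))
```

```text
[-0.4545 -0.1055  1.7757 -0.0001  1.4675  0.7677]
rows shift cm [  5.09 -13.63  -0.48] heading 20.0 roll -78.0 t 16.18
rows shift cm [ 10.04 -27.27   1.49] heading 20.0 roll -78.0 t 16.18
rows shift cm [ 20.77 -23.16   4.53] heading 20.0 roll -78.0 t 16.18
0 [0.5823 0.1923 0.1711]
0.12 [0.5651 0.1939 0.1614]
0.3 [0.5395 0.1918 0.1466]
0.45 [0.5188 0.1861 0.1343]
0.524 [0.509  0.182  0.1284]
```

```bash
python3 -m pendant '[[0.6,-1.8,-0.4,-7],[1.6,-4.5,-0.4,-14],[2.6,-7,-0.4,-21],[3.6,-9.7,-0.4,-28],[4.6,-12.4,-0.4,-35],[5.6,-15.1,-0.4,-42],[6.6,-17.8,-0.2,-49],[7.6,-20.5,0.2,-56],[8.5,-23.2,0.6,-63],[9.4,-25.6,1,-70],[10,-27.2,1.4,-77],[10,-27.2,1.4,-78]]' 0.5
python3 - <<'E'
from tgt import *
go([.579,.193,.25],98); go([.579,.193,.16],98)
E
```

```text
time_s: 17.18
eef_pos: [0.4626, 0.1975, 0.267]
eef_rot: [-0.002, 0.652, 0.758, -0.001]
wrist_force: [-0.3, -0.7, 0.3]
opening: 0.501
grasp_force: 0.0
rows shift cm [-2.17 11.45  1.65] heading 98.5 roll 0.5 t 17.18
rows shift cm [-2.18 11.49 10.65] heading 98.5 roll 0.5 t 17.18
```

```bash
python3 -m pendant '[[-0.5,3,0.5,0],[-1,6,1,0],[-1.5,9,1.6,0],[-2.1,11.2,1.6,0],[-2.1,11.2,3.5,0],[-2.1,11.2,6,0],[-2.1,11.2,8.5,0],[-2.1,11.3,10,0],[-2.1,11.4,10.7,0],[-2.1,11.4,10.7,0]]'; python3 -m pendant '[[0,0.4,0,0],[0,0.8,0,0],[0,0.8,0,0]]'
```

```text
time_s: 18.02
eef_pos: [0.5786, 0.1891, 0.1598]
eef_rot: [-0.002, 0.657, 0.754, -0.002]
wrist_force: [0.3, -0.0, -0.3]
opening: 0.499
grasp_force: 0.0
time_s: 18.27
eef_pos: [0.5874, 0.1904, 0.1636]
eef_rot: [-0.001, 0.656, 0.755, -0.002]
wrist_force: [-7.8, -3.6, 2.0]
opening: 0.499
grasp_force: 4.2
```

```bash
python3 -m pendant '[[0,-0.8,0,0],[0,-1.6,0,0],[0.05,-2.4,0.3,0],[0.15,-3.2,0.75,0],[0.25,-4,1.2,0],[0.35,-4.8,1.7,0],[0.45,-5.6,2.1,0],[0.5,-6.4,2.6,0],[0.5,-7.1,3,0],[0.4,-7.6,3.3,0],[0.35,-8,3.5,0],[0.35,-8,3.5,0]]'
```

```text
time_s: 19.27
eef_pos: [0.5091, 0.1838, 0.1284]
eef_rot: [0.001, 0.656, 0.755, 0.001]
wrist_force: [3.6, 1.7, 3.1]
opening: 0.504
grasp_force: 2.4
```

```bash
cat > ang.py <<'E'
from tgt import *
import cv2
# table angle from white/amber cap positions: match caps of 5 bottles
o=ctrl.get_obs();P=o["eef_pos"];R=rot(o["eef_rot"])
im=imaging.camera("scene");cv2.imwrite("pics/s_%d.png"%(o["time_s"]*100),im[:,:,::-1]);g=im.max(2).astype(float);r=im.astype(float)
amber=((r[...,0]>1.9*r[...,2])&(r[...,0]>50)&(r[...,0]<175)&(r[...,1]<.68*r[...,0])).astype(float);dark=(g<60).astype(float)
best=[]
for d in np.arange(-.1,1.6,.01):
    s=0
    for k in range(5):
        a=cup+d+k*1.2566
        for h in(.04,.05,.06):
            for w in(-.006,0,.006):
                q=proj("scene",stand(hub,yaw,a+w/.08,.08,h)).round().astype(int);s+=amber[q[1],q[0]]
        for h in(.082,.09):
            q=proj("scene",stand(hub,yaw,a,.08,h)).round().astype(int);s+=2*dark[q[1],q[0]]
    best.append((s,d))
m=max(best)[0];ds=[d for s,d in best if s>=m-1];print("turned by",np.round([min(ds),max(ds)],2),"score",m,"of 65 -> table",round(x[4]-x[6]+np.mean(ds),3),"t",o["time_s"])
E
python3 ang.py
```

```text
turned by [0.24 1.59] score 64.0 of 65 -> table -0.272 t 19.2667
```

```bash
sed -i 's/-.1,1.6,.01/-.1,1.15,.01/' ang.py; python3 -m pendant '[[-0.05,-0.4,0.2,0],[-0.1,-0.7,0.35,0],[-0.1,-0.7,0.35,0]]'; python3 ang.py; python3 -m pendant '[[-0.05,-0.3,0.15,0],[-0.1,-0.5,0.3,0],[-0.1,-0.5,0.3,0]]'; python3 ang.py
```

```text
time_s: 19.57
eef_pos: [0.5014, 0.1815, 0.1241]
eef_rot: [-0.0, 0.656, 0.755, -0.0]
wrist_force: [2.9, 0.2, 1.7]
opening: 0.5
grasp_force: 1.8
turned by [0.28 0.4 ] score 65.0 of 65 -> table -0.847 t 19.5667
time_s: 19.87
eef_pos: [0.4988, 0.1804, 0.1224]
eef_rot: [0.001, 0.656, 0.755, 0.002]
wrist_force: [5.9, 3.8, 3.6]
opening: 0.502
grasp_force: 4.0
turned by [0.28 0.4 ] score 65.0 of 65 -> table -0.846 t 19.8667
```

```bash
python3 -m pendant '[[0,-0.15,0.1,0],[0,-0.3,0.1,0],[0,-0.3,0.1,0]]'
```

```text
time_s: 20.17
eef_pos: [0.4983, 0.1804, 0.1224]
eef_rot: [0.003, 0.656, 0.755, 0.004]
wrist_force: [13.6, 4.8, 1.8]
opening: 0.499
grasp_force: 6.5
```

```bash
python3 -m pendant '[[0,0.9,0,0],[0,1.7,-0.1,0],[0.1,2.6,-0.5,0],[0.2,3.5,-1,0],[0.3,4.4,-1.5,0],[0.35,5.3,-2,0],[0.35,6.2,-2.5,0],[0.3,7.1,-3.0,0],[0.2,7.9,-3.5,0],[0.1,8.6,-3.9,0],[0.1,9.1,-4.1,0],[0.1,9.1,-4.1,0]]'; python3 ang.py
```

```text
time_s: 21.17
eef_pos: [0.5842, 0.1927, 0.161]
eef_rot: [-0.0, 0.656, 0.755, -0.001]
wrist_force: [-1.5, -0.7, 2.4]
opening: 0.5
grasp_force: 1.2
turned by [0.28 0.4 ] score 65.0 of 65 -> table -0.847 t 21.1667
```

```bash
python3 -m pendant '[[0,0.3,-0.1,0],[0,0.6,-0.2,0],[0,0.6,-0.2,0]]'
```

```text
time_s: 21.47
eef_pos: [0.587, 0.193, 0.1618]
eef_rot: [-0.002, 0.656, 0.755, -0.003]
wrist_force: [-10.3, -3.9, 3.6]
opening: 0.496
grasp_force: 5.4
```

```bash
python3 -m pendant '[[0,-1,0.1,0],[0,-1.9,0.2,0],[0.1,-2.8,0.6,0],[0.2,-3.7,1.1,0],[0.3,-4.6,1.6,0],[0.35,-5.5,2.1,0],[0.35,-6.4,2.6,0],[0.3,-7.3,3.1,0],[0.2,-8.1,3.6,0],[0.1,-8.7,3.9,0],[0,-9.2,4.1,0],[0,-9.2,4.1,0]]'; python3 -m pendant '[[0,-0.2,0.05,0],[0,-0.4,0.1,0],[0,-0.4,0.1,0]]'; python3 ang.py
```

```text
time_s: 22.47
eef_pos: [0.4994, 0.1814, 0.1228]
eef_rot: [0.001, 0.656, 0.755, 0.001]
wrist_force: [2.9, 1.5, 0.1]
opening: 0.502
grasp_force: 1.4
time_s: 22.72
eef_pos: [0.4984, 0.181, 0.123]
eef_rot: [0.003, 0.656, 0.755, 0.003]
wrist_force: [8.0, 2.8, 1.3]
opening: 0.499
grasp_force: 3.9
turned by [0.76 0.81] score 57.0 of 65 -> table -0.402 t 22.7167
```

```bash
python3 -m pendant '[[0,0.9,0,0],[0,1.7,-0.1,0],[0.1,2.6,-0.5,0],[0.2,3.5,-1,0],[0.3,4.4,-1.5,0],[0.35,5.3,-2,0],[0.35,6.2,-2.5,0],[0.3,7.1,-3.0,0],[0.2,7.9,-3.5,0],[0.1,8.7,-3.9,0],[0.1,9.3,-4.2,0],[0.1,9.6,-4.3,0]]'; python3 -m pendant '[[0,0,0,0],[0,0.1,0,0]]'; python3 ang.py
```

```text
time_s: 23.77
eef_pos: [0.5873, 0.1939, 0.1631]
eef_rot: [-0.002, 0.656, 0.755, -0.004]
wrist_force: [-17.8, -4.9, 4.3]
opening: 0.501
grasp_force: 8.9
time_s: 23.93
eef_pos: [0.5873, 0.1939, 0.1628]
eef_rot: [-0.003, 0.656, 0.755, -0.004]
wrist_force: [-17.2, -5.1, 7.7]
opening: 0.502
grasp_force: 8.7
turned by [0.76 0.81] score 57.0 of 65 -> table -0.402 t 23.9333
```

```bash
python3 -m pendant '[[0,-1,0.1,0],[0,-1.9,0.2,0],[0.1,-2.8,0.6,0],[0.2,-3.7,1.1,0],[0.3,-4.6,1.6,0],[0.35,-5.5,2.1,0],[0.35,-6.4,2.6,0],[0.3,-7.3,3.1,0],[0.2,-8.1,3.6,0],[0.1,-8.8,3.9,0],[0,-9.4,4.1,0],[0,-9.4,4.1,0]]'; python3 -m pendant '[[0,-0.2,0.05,0],[0,-0.4,0.1,0],[0,-0.4,0.1,0]]'; python3 ang.py
```

```text
time_s: 24.98
eef_pos: [0.4987, 0.1819, 0.1238]
eef_rot: [0.001, 0.656, 0.755, 0.001]
wrist_force: [4.2, -0.2, 0.5]
opening: 0.503
grasp_force: 1.4
time_s: 25.23
eef_pos: [0.4976, 0.1816, 0.1241]
eef_rot: [0.003, 0.656, 0.755, 0.003]
wrist_force: [7.9, 0.9, 0.4]
opening: 0.504
grasp_force: 4.0
turned by [-0.03 -0.02] score 57.0 of 65 -> table -1.212 t 25.2333
```

```bash
python3 -m pendant '[[0,0.9,0,0],[0,1.7,-0.1,0],[0.1,2.6,-0.5,0],[0.2,3.5,-1,0],[0.3,4.4,-1.5,0],[0.35,5.3,-2,0],[0.35,6.2,-2.5,0],[0.3,7.1,-3.0,0],[0.2,7.9,-3.5,0],[0.1,8.7,-3.9,0],[0.1,9.3,-4.2,0],[0.1,9.6,-4.3,0]]'; python3 -m pendant '[[0,0,0,0],[0,-0.4,0,0],[0,-0.6,0,0],[0,-0.6,-3,0],[0,-0.6,-6,0],[0,-0.6,-9,0],[0,-0.6,-12,0],[0.5,-0.6,-13,0],[0.5,-0.6,-13,0]]'
python3 - <<'E'
exec(open("ang.py").read())
for n in("top","scene"):
    im=imaging.camera(n);cv2.imwrite(f"pics/fin_{n}.png",im[:,:,::-1]);g=im.max(2);yy,xx=np.mgrid[:400,:640]
    def dk(P,r):
        q=proj(n,P);m=(g<60)&(np.hypot(xx-q[0],yy-q[1])<r);return q.round(1),np.argwhere(m)[:,::-1].mean(0).round(1) if m.any() else None,int(m.sum())
    print(n,"knob pred at 0",dk(stand(hub,yaw,np.radians(75),.165,.026),14))
    for k in range(5): print("  cap",k,dk(stand(hub,yaw,x[6]+k*1.2566,.08,.086),9))
E
```

```text
time_s: 26.28
eef_pos: [0.5871, 0.195, 0.1645]
eef_rot: [-0.002, 0.656, 0.755, -0.003]
wrist_force: [-15.8, -4.4, 3.4]
opening: 0.496
grasp_force: 7.5
time_s: 27.03
eef_pos: [0.5841, 0.2008, 0.2994]
eef_rot: [0.002, 0.656, 0.755, 0.003]
wrist_force: [0.6, 0.6, 0.1]
opening: 0.499
grasp_force: 0.0
turned by [-0.02 -0.02] score 57.0 of 65 -> table -1.207 t 27.0333
top knob pred at 0 (array([179.1, 179.9]), array([179.4, 178.4]), 116)
  cap 0 (array([271.8, 163.8]), None, 0)
  cap 1 (array([224.9, 174.8]), array([225.1, 174.9]), 79)
  cap 2 (array([224.2, 218.2]), array([223.8, 218.9]), 87)
  cap 3 (array([267.7, 233.3]), array([267.3, 234. ]), 63)
  cap 4 (array([297.2, 201.3]), array([297.4, 202.4]), 64)
scene knob pred at 0 (array([394.6, 129.2]), array([395.4, 129.3]), 159)
  cap 0 (array([368.9, 175. ]), array([365.8, 174.3]), 103)
  cap 1 (array([378.9, 142.6]), array([378.8, 142.1]), 95)
  cap 2 (array([346.6, 139.1]), array([346.5, 138.6]), 76)
  cap 3 (array([317.1, 165.7]), array([316.6, 164.8]), 78)
  cap 4 (array([327.9, 189.2]), array([326.8, 188.3]), 95)
```

```bash
python3 -c "
from bench import workorder
print(workorder.hand_in())"
```

```text
the job is handed in; nothing more can be done
None
```

I handed the job in at about 27 s: the largest slim amber bottle is seated cap-up in the empty cup, leaning about 5° downhill in the cup's clearance. Three lever strokes brought it under the magnifier (measured to about 0.05 rad), the lever is back at its starting stop, and the arm is clear.

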